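Spring check of a twin kitchen scale

ROBOT

A 7-joint arm with a two-finger parallel gripper is mounted at the origin on a cart in front of the work surface, level with it; the furniture and walls round the work are solid. World frame = base frame: x ahead of the robot, y to its left, z up, the work surface at z = 0. Lengths are in mm, angles in degrees, forces in N, time in s.
With the tool pointing down it reaches from about 425 to 950 mm from the base axis. Payload 4.7 kg.
Tool frame: the origin (TCP) lies at the very end of the fingers, on their centre line; the grasp point (between the pads) lies 19 mm behind it (r.hold_point_z is the distance from the TCP to the grasp point, in mm); z points along the fingers, y is the line along which they close (so a half turn about z gives the same grasp; the last joint's range is limited). The gripper opens to 87 mm and grips with 3 to 60 N. Pads are 19 mm wide; open, the fingers measure 117 mm over their backs; the gripper's body (75 mm by 190 mm) begins 51 mm behind the grasp point.
Start: joints at [-1.656, 26.849, -2.785, 87.806, 1.381, 65.374, -4.715], TCP at [675.018, 0.046, 222.573] pointing down, gripper open.
Joint ranges: [-148.3, 148.3], [-19.14, 114.17], [-79.39, 73.82], [5.75, 140.21], [-59.74, 239.74], [12.07, 113.84], [-152.46, 152.46]. Speed limits (degrees/s): [147.25, 147.25, 180, 180, 180, 180, 180].

INTERFACE

Orientations are given as [roll, pitch, yaw] about the fixed x, y, z axes, in that order (R = Rz(yaw) Ry(pitch) Rx(roll)).
In Python, from station import get_state, vision, ticket, r gives the robot as it stands.
- The arm moves only by the shell command python3 -m handwheel 'ROWS' [OPENING] [FORCE]. ROWS is JSON, a list that holds one entry, the list of rows, each a list of 6 numbers: the shift along the tool's x, y, z in cm, then the turn, a rotation vector about the tool's x, y, z in degrees. A call has 1 to 12 rows; each row is the pose to reach, as a shift and turn from the pose commanded when the call began, along the tool's axes at that moment; what a row does not reach only later rows make up. A row lasts 1/12 s, in which the tool goes at most 41.7 mm and 7.16 degrees, less where a joint would pass 70% of its speed; a pose out of reach is approached as far as the arm can. A call with a gripper value outside its range is refused whole. OPENING is the finger opening in cm, from 0 to 8.7, set as the call begins (- or left out, the last holds). The fingers move at their own pace and stop on an object; FORCE is the grip in N (left out, the last holds). Time passes only in rows, so rows that repeat a pose let the fingers close. It gives the time, the measured TCP pose, the force, the opening and the grip force at its end, in the units of the state.
- get_state(): the state, without advancing time (a new reading comes with each control period).
- vision.capture(name): name is "scene" or "side" or "wrist"; returns a dict with "color" (420x560x3 uint8, red, green, blue), "fx", "fy", "cx", "cy" (pixels), "pose" (4x4, takes a point from camera to world coordinates). Camera axes: x right, y up, looking along -z (the intrinsics and any distortion apply to the point x, -y, -z); pixel columns grow to the right and rows downward; lengths in mm; the calibration is good to about 2 mm. A picture is of the moment at which its call begins. There is no depth.
- ticket.hand_in(): hands the job in; it is judged then, once.
The state is a dict: "clock": time; "joint_pos": joint angles; "qvel": joint speeds; "tau": joint torques, N m; "ee_pos": TCP position; "eef_rot": TCP orientation; "contact_force": force on the tool from outside, world axes, zero at the start; "torque": the same for the moment, N m; "grip_width": finger opening in mm; "finger_force": force on a finger pad.
Only numpy, scipy, OpenCV 4.12 (cv2) and the standard library are available. Lean on these libraries where they do the work, as an engineer would, in place of code of your own. Each camera call takes 0.05 s, during which the arm holds its last target. There are 200 camera calls.

TASK

Check the springs of the twin-plate kitchen scale with your fingertips: press the pad on the near corner of its left plate gently down until the left pointer has climbed level with the left tab, keep it there for about a second without going past it, and let the plate spring fully back; then do the same with the right plate's pad and the right pointer and tab. Press from above, one plate at a time, and grip nothing; do not touch the pointers or tabs, and leave everything round the scale where it stands.

Things in the scene. Friction and masses are not known exactly. Their poses are not given: they have to be found in the camera images.
- scale: mechanical kitchen scale, fixed: grey housing 210 deep, 260 wide, 30 mm high; two tilting metal plates side by side (each 152x122 mm, top at 76 mm), hinged at their rear edge and spring-backed under the near outer corner; behind them an upright white graduated board, 190 wide, top at 210 mm. Origin under the housing; x points from the user to the board, y to the left, z up
- left_pad (a point): centre of the top of the round black rubber pad (40 mm across) on the near outer corner of the left plate, x=-60, y=+100 mm of the scale, 80 mm over the worktop when released. It goes up to 29 mm down: starts to move at about 3 N, takes about 8 N at 25 mm, springs back by itself. Each 1 mm down lifts the left pointer about 3 mm
- left_pointer: thin level black blade, 46 mm long and 5 mm high, in front of the left half of the board; origin at its outer tip. It stands 105 mm over the worktop at rest and climbs straight up as the left pad is pressed
- left_tab: stubby dark metal rider 16 mm high with a pointed inner end, clipped to the board's left edge and stiff to move; origin at its point, 3 mm outside the pointer's path. It is set somewhere between 33 and 69 mm above the resting pointer
- left_zero (a point): zero of the left graduation: where the left pointer's tip stands at rest, 105 mm over the worktop
- right_pad (a point): centre of the top of the round black rubber pad (40 mm across) on the near outer corner of the right plate, x=-60, y=-100 mm of the scale, 80 mm over the worktop when released. It goes up to 29 mm down: starts to move at about 3 N, takes about 8 N at 25 mm, springs back by itself. Each 1 mm down lifts the right pointer about 3 mm
- right_pointer: thin level black blade, 46 mm long and 5 mm high, in front of the right half of the board; origin at its outer tip. It stands 105 mm over the worktop at rest and climbs straight up as the right pad is pressed
- right_tab: stubby dark metal rider 16 mm high with a pointed inner end, clipped to the board's right edge and stiff to move; origin at its point, 3 mm outside the pointer's path. It is set somewhere between 33 and 69 mm above the resting pointer
- right_zero (a point): zero of the right graduation: where the right pointer's tip stands at rest, 105 mm over the worktop
- lemon_5: yellow lemon, 81x57x58 mm, lying in front of the scale; loose, to be left alone; origin under its middle
- lime: green lime, 57x46x45 mm, right of the scale; loose, to be left alone; origin under its middle
- spice_1: spice jar with red cap, 45x45x106 mm, right of the scale; loose, to be left alone; origin under its middle
- spice_4: spice jar with red cap, 45x45x106 mm, left of the scale; loose, to be left alone; origin under its middle
- mug: cream mug with handle, 86x121x90 mm, left of the scale; loose, to be left alone; origin under its middle
- salt_crock: low round cream crock, 110x110x56 mm, right of the scale; loose, to be left alone; origin under its middle
- pepper_mill: dark wooden pepper mill, 58x58x150 mm, left of the scale; loose, to be left alone; origin under its middle

How it is judged:
By the outcome, as a careful person would: the job done as asked, in the order asked, and still so for the second after the job is handed in, with the robot touching nothing.
It also fails if it takes over 51 s, if anything falls off the work surface, if the arm or the gripper's body presses on something with over 40 N, if the wrist force passes 120 N, or if a joint passes its speed limit or range.

## Working session

There is one attempt and no reset: what is moved stays moved. The work goes in short steps, Python scripts to look and compute and a shell command to move; the robot and the scene stay as the last step left them, time stands still between calls to the robot, and variables do not carry over. Pictures are saved under pics/ and viewed, at most 10 in all, crops included, and the job is handed in when it is done.

```bash
mkdir -p pics
python3 - <<'E'
from station import get_state, vision, r
import cv2
for n in ("scene","side"):
    c=vision.capture(n); cv2.imwrite(f"pics/{n}0.png",cv2.resize(c["color"][:,:,::-1],(800,600),interpolation=cv2.INTER_CUBIC))
    print(n,c["fx"],c["fy"],c["cx"],c["cy"],c["pose"].round(3).tolist(),[k for k in c])
s=get_state();print(s)
E
```

```text
scene 508.5825721895827 508.5825721895827 291.1318900047125 216.96028290318637 [[-0.675, 0.452, -0.583, -187.599], [-0.738, -0.436, 0.515, 704.457], [-0.021, 0.778, 0.628, 886.758], [0.0, 0.0, 0.0, 1.0]] ['color', 'fx', 'fy', 'cx', 'cy', 'pose']
side 427.39308296878784 427.39308296878784 276.38551305454445 214.35410513272885 [[0.937, 0.174, -0.301, 230.335], [-0.348, 0.433, -0.832, -761.54], [-0.015, 0.885, 0.466, 562.342], [0.0, 0.0, 0.0, 1.0]] ['color', 'fx', 'fy', 'cx', 'cy', 'pose']
{'clock': 0.1, 'joint_pos': array([-1.65513694, 26.89279487, -2.78473078, 87.86754901,  1.38150752,
       65.3721075 , -4.71478142]), 'qvel': array([ 0.02568881, -0.06344593, -0.06732312, -0.21841088,  0.04743953,
        0.05248984, -0.01616129]), 'tau': array([ 1.65191257e-03, -5.09170032e+01, -8.03893874e-02, -2.36828882e+01,
       -6.13215147e-02,  3.44494684e-02,  3.39676899e-05]), 'ee_pos': array([6.74470598e+02, 7.20532746e-03, 2.21598129e+02]), 'eef_rot': array([-1.79901197e+02,  3.75233629e-03,  9.00023011e+01]), 'contact_force': array([-1.0333318 ,  0.46475843, -0.54580726]), 'torque': array([-0.00917609, -0.00199703,  0.00295202]), 'finger_force': 0.0, 'grip_width': 86.76966824464601}
```

View pics/scene0.png

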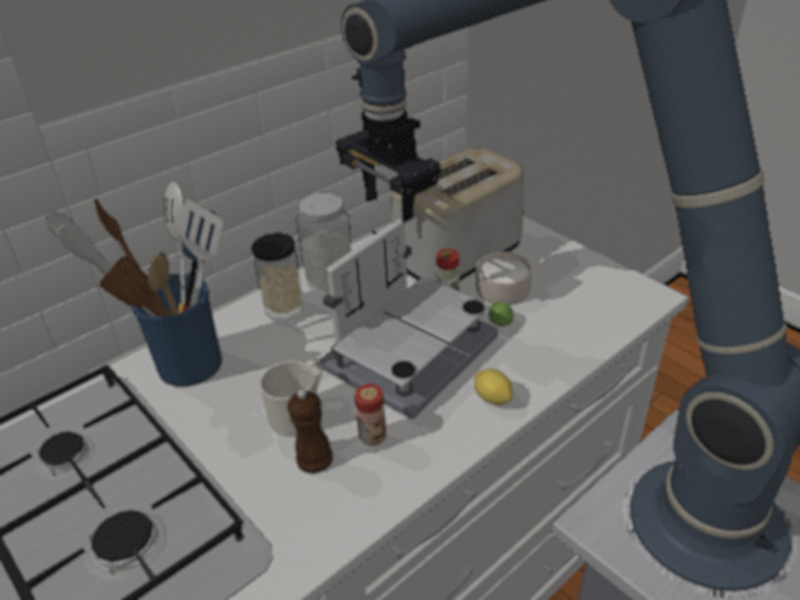

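View pics/side0.png

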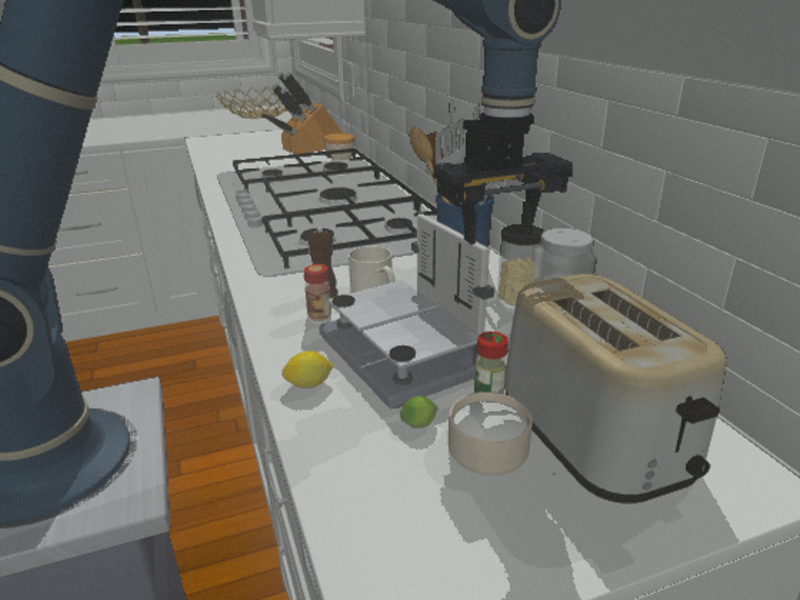

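The scene view shows the left pad at about (403,370) and the right pad at (473,307). The side view shows them at (343,301) and (402,354), with the board around (455,265). Next I'll zoom in on the board and take the wrist view.

```bash
cat > h.py <<'E'
import numpy as np, cv2
from station import get_state, vision
def ray(c,u,v):
    d=c["pose"][:3,:3]@np.array([(u-c["cx"])/c["fx"],-(v-c["cy"])/c["fy"],-1]); return c["pose"][:3,3],d
def onz(c,u,v,z):
    o,d=ray(c,u,v); return o+d*(z-o[2])/d[2]
def proj(c,p):
    q=c["pose"][:3,:3].T@(np.asarray(p,float)-c["pose"][:3,3]); return np.array([c["cx"]+c["fx"]*q[0]/-q[2],c["cy"]-c["fy"]*q[1]/-q[2]])
def crop(c,x0,y0,w,h,s,name):
    cv2.imwrite("pics/"+name,cv2.resize(c["color"][y0:y0+h,x0:x0+w,::-1],None,fx=s,fy=s,interpolation=cv2.INTER_CUBIC))
E
python3 - <<'E'
from h import *
S=vision.capture("scene");D=vision.capture("side");W=vision.capture("wrist")
a=cv2.resize(S["color"][140:300,210:370],(400,400),interpolation=cv2.INTER_CUBIC)
b=cv2.resize(D["color"][130:290,220:380],(400,400),interpolation=cv2.INTER_CUBIC)
cv2.imwrite("pics/z1.png",np.hstack([a,b])[:,:,::-1])
cv2.imwrite("pics/w1.png",W["color"][:,:,::-1])
for n,c,l,rr in(("scene",S,(403,370),(473,307)),("side",D,(343,301),(402,354))):
    print(n,[onz(c,p[0]*.7,p[1]*.7,80).round(1) for p in(l,rr)])
print(W["pose"].round(2).tolist(),W["fx"])
E
```

```text
scene [array([462.8, 160.8,  80. ]), array([497.6, -36.2,  80. ])]
side [array([465.7, 150.5,  80. ]), array([499.3, -46.7,  80. ])]
[[1.0, -0.0, 0.0, 673.95], [0.0, 0.97, 0.26, 68.47], [-0.0, -0.26, 0.97, 383.16], [0.0, 0.0, 0.0, 1.0]] 306.39232295436653
```

View pics/z1.png

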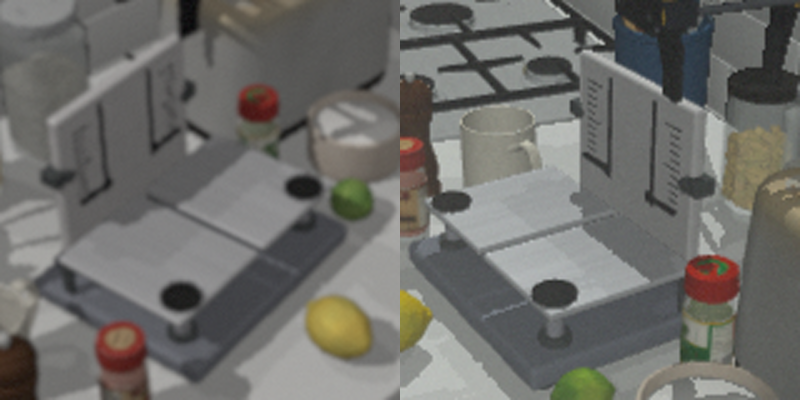

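View pics/w1.png

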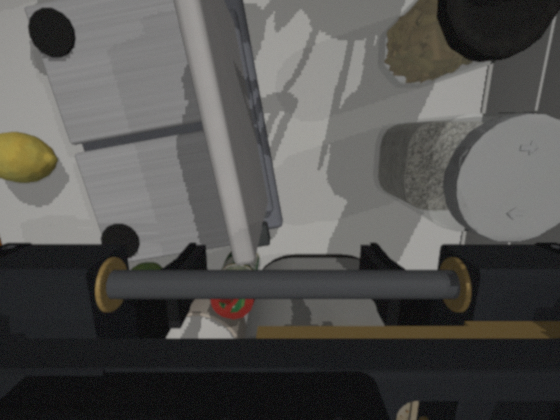

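The zoomed views show the left tab at tile position (60,176) and the right tab at (188,90) from the scene camera; from the side camera they are at (577,107) and (697,187). The wrist view shows the pads at about (52,33) and (120,240), with the tool's y axis along world x, so the gripper clears the mill and the board. Next I'll triangulate the pads from all three cameras.

Run:
```python
from h import *
from scipy.optimize import least_squares
C={n:vision.capture(n) for n in("scene","side","wrist")}
np.save("cams.npy",C,allow_pickle=True)
seed={"scene":((282,259),(331,215)),"side":((240,211),(281,248)),"wrist":((52,33),(120,240))}
obs=[]
for n,ss in seed.items():
    for i,(u,v) in enumerate(ss):
        w=26 if n=="wrist" else 11
        y0,x0=max(v-w,0),max(u-w,0)
        g=C[n]["color"].max(2)[y0:v+w,x0:u+w]; k,l,st,ce=cv2.connectedComponentsWithStats((g<50).astype(np.uint8))
        j=l[v-y0,u-x0]; cc=ce[j]+[x0,y0]; print(n,i,cc.round(1),st[j]); obs.append((n,i,cc))
def pads(p):
    x,y,a,z=p; R=np.array([[np.cos(a),-np.sin(a)],[np.sin(a),np.cos(a)]])
    return [np.r_[R@[-60,s]+[x,y],z] for s in(100,-100)]
for use in(("scene","side"),("scene","side","wrist")):
    f=lambda p:np.concatenate([proj(C[n],pads(p)[i])-c for n,i,c in obs if n in use and not(n=="wrist" and i==1)])
    s=least_squares(f,[540,50,.17,80]);print(use,s.x.round(3),s.fun.round(1),np.round(pads(s.x),1).tolist())
for n,i,c in obs: print(n,i,onz(C[n],*c,80).round(1))
```

```text
scene 0 [282.1 258.3] [  4   6  15  10 119]
scene 1 [331.  214.6] [ 5  7 13  8 88]
side 0 [239.5 210.5] [  0   0  22  22 484]
side 1 [280.5 247.5] [  0   0  22  22 484]
wrist 0 [51.3 32.5] [   3    2   45   48 1679]
wrist 1 [115.9 244.2] [   0   10   45   42 1255]
('scene', 'side') [5.42507e+02 6.91920e+01 1.70000e-01 7.70050e+01] [ 0.1  0.1  0.2  0.2  0.1  0.   0.2 -0.3] [[466.4, 157.6, 77.0], [500.3, -39.5, 77.0]]
('scene', 'side', 'wrist') [5.42689e+02 6.77690e+01 1.71000e-01 7.66810e+01] [ 0.5 -0.1  0.5  0.   0.4  0.4  0.5  0.2 -0.  -0.4] [[466.6, 156.1, 76.7], [500.6, -41.0, 76.7]]
scene 0 [464.5 159.4  80. ]
scene 1 [498.7 -37.   80. ]
side 0 [464.6 152.1  80. ]
side 1 [498.  -44.9  80. ]
wrist 0 [468.8 154.8  80. ]
wrist 1 [498.2 -44.3  80. ]
```

The fit puts the left pad at (466.5,156), the right pad at (500.5,-41) and the scale's yaw at 9.8°. I'll close the fingers and move above the left pad, staying above the board's height on the way.

```bash
python3 -m handwheel '[[[0.5,-1,-1.5,0,0,0],[2,-3,-2,0,0,0],[4,-5.6,-2,0,0,0],[6,-8.4,-2,0,0,0],[8.1,-11.2,-2,0,0,0],[10.2,-14,-2,0,0,0],[12.2,-16.8,-2,0,0,0],[14,-19.5,-2,0,0,0],[15.2,-20.9,-2,0,0,0],[15.5,-21.3,-2,0,0,0],[15.5,-21.3,-2,0,0,0],[15.5,-21.3,-2,0,0,0]]]' 0 5
python3 -m handwheel '[[[0,0,2,0,0,0],[0,0,5,0,0,0],[0,0,8,0,0,0],[0,0,11,0,0,0],[0,0,12.5,0,0,0],[0,0,13.5,0,0,0],[0,0,14,0,0,0],[0,0,14,0,0,0],[0,0,14,0,0,0]]]'
python3 - <<'E'
from h import *
C={n:vision.capture(n) for n in("scene","side")}
a=cv2.resize(C["scene"]["color"][140:240,215:315],(400,400),interpolation=cv2.INTER_CUBIC)
b=cv2.resize(C["side"]["color"][140:240,280:380],(400,400),interpolation=cv2.INTER_CUBIC)
cv2.imwrite("pics/z2.png",np.hstack([a,b])[:,:,::-1])
s=get_state();print(s["clock"],s["ee_pos"],s["contact_force"],s["grip_width"])
E
```

```text
clock: 1.4
ee_pos: [463.0, 154.3, 242.8]
eef_rot: [179.9, 0.0, 89.9]
contact_force: [-0.3, -0.7, 0.4]
grip_width: 15.0
finger_force: 0.0
clock: 2.15
ee_pos: [463.2, 154.9, 103.2]
eef_rot: [179.9, -0.0, 89.9]
contact_force: [0.8, -0.0, -0.1]
grip_width: 0.3
finger_force: 0.0
2.25 [463.17887713 155.30666879 103.70040487] [0.09744601 0.04928973 0.04079115] 0.4533766172197378
```

View pics/z2.png

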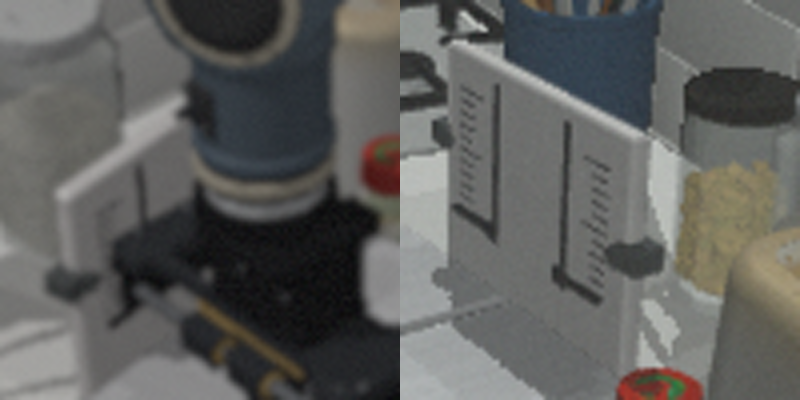

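The side view at 4x shows the left pointer tip at (453,207) with the left tab at (443,132), and the right pointer tip at (602,300) with the right tab's point near (608,254). I'll enlarge these to measure them.

```bash
cat >> h.py <<'E'
def tiles():
    D=vision.capture("side");S=vision.capture("scene")
    f=lambda c,x,y:cv2.resize(c["color"][y:y+40,x:x+26],(260,400),interpolation=cv2.INTER_CUBIC)
    return D,S,np.hstack([f(D,285,160),f(D,323,188),f(S,222,193)])[:,:,::-1]
E
python3 - <<'E'
from h import *
D,S,t=tiles(); cv2.imwrite("pics/z3.png",np.clip(t*1.5,0,255))
E
```

```text
[ WARN:0@2.058] global loadsave.cpp:1063 imwrite_ Unsupported depth image for selected encoder is fallbacked to CV_8U.
```

View pics/z3.png

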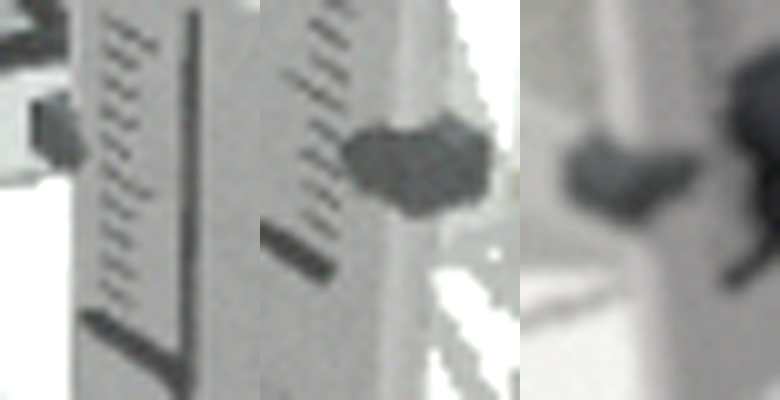

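Pointer and tab tips in the 10x tiles: side left pointer (84,317) and tab point (86,152); side right pointer (72,272) and tab point (83,153); scene left pointer (208,280) and tab point (175,160).

Run:
```python
from h import *
from scipy.optimize import least_squares
C=np.load("cams.npy",allow_pickle=True).item()
a=.1705; ex=np.array([np.cos(a),np.sin(a),0]);ey=np.array([-np.sin(a),np.cos(a),0]);o=np.array([542.7,68,0])
for n,x0,y0,p,t,s in(("side",285,160,(84,317),(86,152),1),("side",323,188,(72,272),(83,153),-1),("scene",222,193,(208,280),(175,160),1)):
    c=C[n];px=lambda q:np.array([x0,y0])+np.array(q)/10-.45
    P=onz(c,*px(p),105);d=P-o
    f=lambda k:proj(c,P+s*k[1]*ey+[0,0,k[0]])-px(t)
    r=least_squares(f,[50,3]);
    g=least_squares(lambda k:f([k[0],3]),[50])
    print(n,s,"tip scale xy",(d@ex).round(1),(d@ey).round(1),"h,out",r.x.round(1),"h|out=3",g.x.round(1),g.fun.round(2),"target px@10x",((proj(c,P+[0,0,g.x[0]])-[x0,y0]+.45)*10).round())
```

```text
side 1 tip scale xy 80.6 76.6 h,out [45.6 -0.6] h|out=3 [44.4] [-0.77 -0.  ] target px@10x [ 85. 156.]
side -1 tip scale xy 83.8 -76.4 h,out [31.1  1.9] h|out=3 [31.5] [0.31 0.02] target px@10x [ 78. 148.]
scene 1 tip scale xy 82.2 77.0 h,out [41.3  6.7] h|out=3 [39.3] [ 1.11 -0.12] target px@10x [195. 153.]
```

```bash
cat >> h.py <<'E'
def save_ref(): np.save("ref.npy",vision.capture("side")["color"])
a=.1705; ey=np.array([-np.sin(a),np.cos(a),0])
CFG={"L":((294,303),(168,201),(285,160),(84,317),1),"R":((323,330),(190,222),(323,188),(72,272),-1)}
def climb(k):
    (c0,c1),(r0,r1),z,p,s=CFG[k]; c=vision.capture("side")
    d=np.load("ref.npy").astype(float).mean(2)-c["color"].astype(float).mean(2); d=d[r0:r1,c0:c1+1]
    rows=np.arange(r0,r1); dn=np.where(d>18,d,0); up=np.where(d<-18,-d,0)
    dv=np.median([(up[:,j]@rows)/up[:,j].sum()-(dn[:,j]@rows)/dn[:,j].sum() for j in range(d.shape[1]) if dn[:,j].sum()>30 and up[:,j].sum()>30] or [0])
    P=onz(c,*(np.array(z)+np.array(p)/10-.45),105)-s*ey*15
    hs=np.arange(0,90,.5); v=[proj(c,P)[1]-proj(c,P+[0,0,h])[1] for h in hs]
    st=get_state(); print(k,"clock",round(st["clock"],2),"climb px",round(dv,2),"mm",np.interp(dv,v,hs).round(1),"z",st["ee_pos"].round(1),"F",st["contact_force"].round(1))
E
python3 -c "
from h import *
save_ref();climb('L')"
python3 -m handwheel '[[[0,0,0.5,0,0,0],[0,0,1.1,0,0,0],[0,0,1.6,0,0,0],[0,0,2,0,0,0],[0,0,2.3,0,0,0],[0,0,2.5,0,0,0],[0,0,2.7,0,0,0],[0,0,2.9,0,0,0],[0,0,3.1,0,0,0],[0,0,3.2,0,0,0],[0,0,3.2,0,0,0],[0,0,3.2,0,0,0]]]'
python3 -c "
from h import *
climb('L')"
```

```text
L clock 2.45 climb px 0.0 mm 0.0 z [462.5 155.2 103.3] F [-0.3 -0.5  0.6]
clock: 3.45
ee_pos: [461.1, 154.8, 70.4]
eef_rot: [-179.9, 0.0, 90.0]
contact_force: [-2.9, -1.2, 5.8]
grip_width: 0.6
finger_force: 2.8
L clock 3.5 climb px 11.12 mm 30.5 z [461.1 154.8  70.5] F [-4.5 -0.3  5.9]
```

```bash
python3 -m handwheel '[[[0,0,0.1,0,0,0],[0,0,0.2,0,0,0],[0,0,0.3,0,0,0],[0,0,0.35,0,0,0],[0,0,0.35,0,0,0]]]'
python3 - <<'E'
from h import *
climb('L')
D,S,t=tiles(); cv2.imwrite("pics/z4.png",np.clip(t*1.5,0,255).astype(np.uint8))
E
```

```text
clock: 3.92
ee_pos: [461.1, 154.8, 67.0]
eef_rot: [-179.9, 0.0, 90.0]
contact_force: [-3.2, -0.6, 5.1]
grip_width: 0.4
finger_force: 3.2
L clock 3.97 climb px 14.64 mm 40.1 z [461.1 154.8  67. ] F [-4.8 -1.4  6.1]
```

View pics/z4.png

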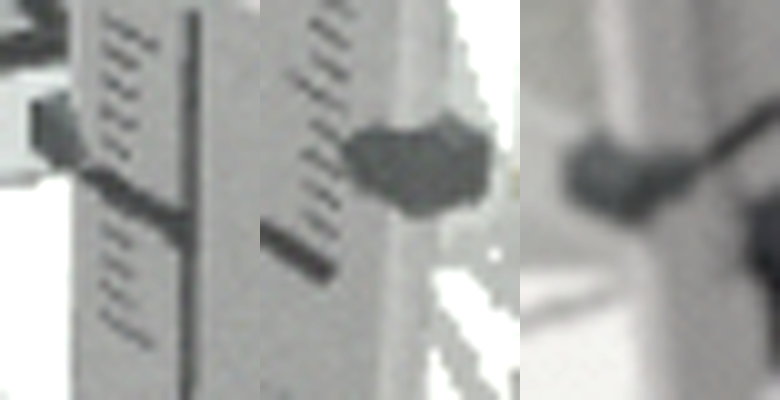

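The pointer is now just below the tab. In the side tile its tip is at (84,172) and the tab point at (86,152). In the scene tile the tip is at about (188,163) and the tab point at (175,162). I'll solve for the remaining gap using both views together.

Run:
```python
from h import *
from scipy.optimize import least_squares
C=np.load("cams.npy",allow_pickle=True).item()
o=np.array([542.7,68,0]);ex=np.array([ey[1],-ey[0],0])
P=o+82*ex+77*ey+[0,0,145]
def f(k,out=None):
    q=P+k[0]*ex+(k[2] if out is None else out)*ey+[0,0,k[1]]
    return np.concatenate([(proj(C["side"],q)-proj(C["side"],P))*10-[2,-20],(proj(C["scene"],q)-proj(C["scene"],P))*10-[-13,-1]])
for out in(None,3):
    s=least_squares(f,[0,0,3],kwargs={"out":out});print(out,s.x.round(2),s.fun.round(1))
```

```text
None [1.68 2.82 3.27] [-3.2  4.  -2.5 -4.1]
3 [1.68 2.81 3.  ] [-2.6  4.4 -1.7 -4.7]
```

The remaining gap is about 2.8 mm of pointer climb, and the fitted 3.3 mm sideways offset agrees with the stated 3 mm. I'll press about 0.8 mm more and hold.

```bash
python3 -m handwheel '[[[0,0,0.04,0,0,0],[0,0,0.08,0,0,0],[0,0,0.08,0,0,0],[0,0,0.08,0,0,0],[0,0,0.08,0,0,0]]]'
python3 - <<'E'
from h import *
climb('L')
D,S,t=tiles(); cv2.imwrite("pics/z5.png",np.clip(t*1.5,0,255).astype(np.uint8))
E
```

```text
clock: 4.48
ee_pos: [461.1, 154.8, 66.3]
eef_rot: [-179.9, 0.0, 90.0]
contact_force: [-3.9, -2.0, 5.6]
grip_width: 0.7
finger_force: 3.2
L clock 4.53 climb px 15.49 mm 42.4 z [461.1 154.8  66.3] F [-4.3 -0.9  5. ]
```

View pics/z5.png

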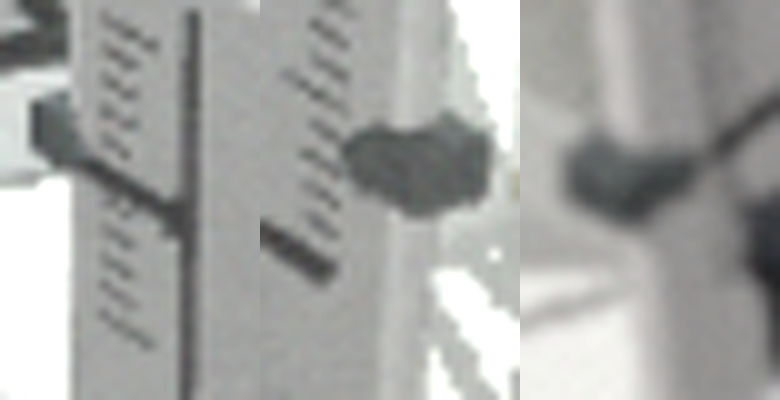

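The blade's extension now meets the tab point in both views: side tip at (84,160), and scene tip at (708,155) against the tab at (695,160). I'll hold for another 0.8 s, release, and move to the right pad.

```bash
python3 -m handwheel '[[[0,0,0.01,0,0,0],[0,0,0.01,0,0,0],[0,0,0.01,0,0,0],[0,0,0.01,0,0,0],[0,0,0.01,0,0,0],[0,0,0.01,0,0,0],[0,0,0.01,0,0,0],[0,0,0.01,0,0,0],[0,0,0.01,0,0,0],[0,0,0.01,0,0,0]]]'
python3 -c "
from h import *
climb('L')"
python3 -m handwheel '[[[0,0,-0.2,0,0,0],[0,0,-0.5,0,0,0],[0,0,-0.8,0,0,0],[0,0,-1.1,0,0,0],[0,0,-1.4,0,0,0],[0,0,-1.8,0,0,0],[0,0,-2.4,0,0,0],[0,0,-3.2,0,0,0],[0,0,-3.8,0,0,0],[0,0,-4,0,0,0],[0,0,-4,0,0,0],[0,0,-4,0,0,0]]]'
python3 -c "
from h import *
climb('L')"
python3 -m handwheel '[[[-0.8,0.1,0,0,0,0],[-2.5,0.4,0,0,0,0],[-5,0.9,0,0,0,0],[-7.5,1.4,0,0,0,0],[-10,1.8,0,0,0,0],[-12.5,2.2,0,0,0,0],[-15,2.6,0,0,0,0],[-17.3,3,0,0,0,0],[-19,3.35,0,0,0,0],[-19.6,3.45,0,0,0,0],[-19.6,3.45,0,0,0,0],[-19.6,3.45,0,0,0,0]]]'
python3 -c "
from h import *
save_ref();climb('R')
D,S,t=tiles(); cv2.imwrite('pics/z6.png',np.clip(cv2.resize(D['color'][140:260,230:380],(750,600),interpolation=cv2.INTER_CUBIC)[:,:,::-1]*1.3,0,255).astype(np.uint8))"
```

```text
clock: 5.47
ee_pos: [461.1, 154.8, 66.2]
eef_rot: [-179.9, 0.0, 90.0]
contact_force: [-4.0, -0.6, 6.1]
grip_width: 0.3
finger_force: 3.3
L clock 5.52 climb px 15.5 mm 42.4 z [461.1 154.8  66.2] F [-3.3 -1.2  5.5]
clock: 6.52
ee_pos: [462.1, 155.1, 106.3]
eef_rot: [180.0, -0.0, 90.0]
contact_force: [0.4, -0.0, -1.1]
grip_width: 0.3
finger_force: 0.0
L clock 6.57 climb px 0.0 mm 0.0 z [461.9 155.  106.1] F [-0.1  0.3  0.6]
clock: 7.57
ee_pos: [496.2, -40.4, 105.9]
eef_rot: [-180.0, -0.0, 90.0]
contact_force: [-0.4, -0.1, 0.1]
grip_width: 1.0
finger_force: 0.0
R clock 7.67 climb px 0.0 mm 0.0 z [496.2 -39.4 106. ] F [ 0.1 -0.7 -0.7]
```

View pics/z6.png

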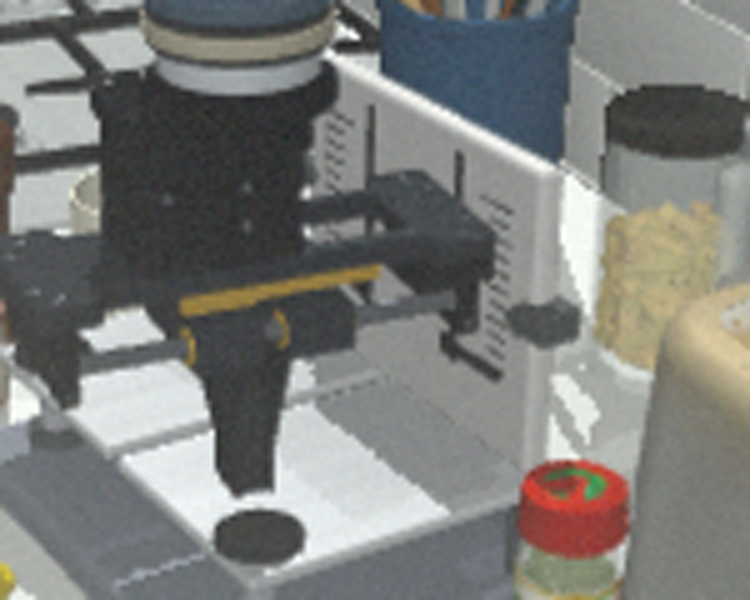

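The left plate is fully back: climb reads 0 after a hold of about 1.2 s. From the side view the gripper would hide the right pointer, at about (475,358), once lowered. I'll turn the tool about 50° and then average frames to measure the right tab and pointer.

```bash
python3 -m handwheel '[[[0,0,0,0,0,-4],[0,0,0,0,0,-10],[0,0,0,0,0,-16],[0,0,0,0,0,-22],[0,0,0,0,0,-28],[0,0,0,0,0,-34],[0,0,0,0,0,-40],[0,0,0,0,0,-46],[0,0,0,0,0,-50],[0,0,0,0,0,-50],[0,0,0,0,0,-50]]]'
python3 - <<'E'
from h import *
save_ref()
m=np.mean([vision.capture("side")["color"].mean(2) for _ in range(8)],0)
np.save("avg.npy",m); s=get_state(); print(s["ee_pos"],s["clock"])
print("col ",list(range(322,342)))
for v in range(196,220): print(v,m[v,322:342].astype(int))
E
```

```text
clock: 8.68
ee_pos: [496.5, -40.3, 106.2]
eef_rot: [180.0, -0.0, 140.0]
contact_force: [0.2, -0.0, 0.5]
grip_width: 0.7
finger_force: 0.0
[496.52868313 -40.9256508  106.17251204] 9.1333
col  [322, 323, 324, 325, 326, 327, 328, 329, 330, 331, 332, 333, 334, 335, 336, 337, 338, 339, 340, 341]
196 [111 111 111 107  91  75 107 109 112  98 114 114 113 115 122 132 127 124
 124 130]
197 [111 111 110 109 109 107  68  81 109 111 114 112 114 115 123 132 128 124
 123 129]
198 [110 111 110 108 110 111 110  94  83  95 112 111 112 114 124 133 127 124
 122 124]
199 [110 110 110 109 110 109 106 110 111  99 113 111 109 109 124 131 126 121
 115  93]
200 [111 110 109 110 109 107  81  92 108 112 108 104  84  89 118 125 118  99
  86  79]
201 [110 110 110 110 110 110 107  78  80 104  78  62  63  59  61  73  61  64
  65  78]
202 [109 109 109 109 109 107 107 110  92  64  59  62  62  61  62  63  64  65
  64  64]
203 [109 109 108 109 106  79  80 107 105  62  58  60  64  59  61  64  63  66
  67  66]
204 [108 108 108 109 111 108  93  80  88  79  59  59  62  63  59  60  65  63
  62  62]
205 [109 108 108 108 109 
[... 579 characters left out ...]
140]
212 [ 89  65  51  45  50  74 104 108 110 110 110 110 110 117 130 125 121 121
 119 136]
213 [109 105  76  53  48  47  61  89 107 110 110 110 110 118 129 125 121 120
 120 129]
214 [108 109 108  90  65  50  46  50  78 110 109 111 110 119 130 126 122 120
 126 137]
215 [108 108 109 108 106  77  56  56  85 110 110 110 110 120 130 125 122 123
 156 176]
216 [108 107 108 108 109 108  92  83 110 109 110 109 111 120 128 125 120 122
 153 177]
217 [108 107 107 109 109 109 110 110 110 110 109 109 110 121 129 124 121 118
 135 177]
218 [109 108 108 109 110 110 109 109 109 108 109 109 110 122 129 125 121 119
 134 171]
219 [109 108 110 110 110 110 109 110 108 109 110 110 110 123 129 125 121 116
 128 133]
```

The averaged frame gives the right blade's end at about (329.6,214.3) px and the tab's nose at about (330.7,203.0) px. I'll solve for the height with the sideways offset fixed at 3 mm.

Run:
```python
from h import *
from scipy.optimize import least_squares
c=np.load("cams.npy",allow_pickle=True).item()["side"]; ex=np.array([ey[1],-ey[0],0])
for pt in((329.4,214.1),(329.8,214.5)):
    P=onz(c,*pt,105)
    for tp in((330.6,203.5),(330.7,203),(331.3,202.5)):
        s=least_squares(lambda k:proj(c,P+k[0]*ex-3*ey+[0,0,k[1]])-tp,[1,33]);print(pt,tp,s.x.round(1),"px",(proj(c,P)-proj(c,P+[0,0,s.x[1]])).round(2))
# same for left rest tip/tab nose
m=np.load("avg.npy")
for v in range(168,180): print(v,m[v,287:300].astype(int))
for v in range(188,198): print(v,m[v,287:300].astype(int))
```

```text
(329.4, 214.1) (330.6, 203.5) [-0.4 28.4] px [-0.54 11.14]
(329.4, 214.1) (330.7, 203) [-0.2 29.6] px [-0.57 11.62]
(329.4, 214.1) (331.3, 202.5) [ 1.4 30.5] px [-0.58 11.95]
(329.8, 214.5) (330.6, 203.5) [-1.6 29.7] px [-0.58 11.67]
(329.8, 214.5) (330.7, 203) [-1.4 30.9] px [-0.6  12.15]
(329.8, 214.5) (331.3, 202.5) [ 0.2 31.7] px [-0.62 12.48]
168 [ 37  41  39  39  36  41  59  59  75  71 104 105 109]
169 [ 38  37  37  38  36  52 106 105 108 105  74  79 109]
170 [ 39  40  39  38  37  44  67  69  80  90  89  90 105]
171 [39 39 37 37 39 47 57 55 57 56 58 60 78]
172 [38 39 39 38 39 53 56 57 57 56 57 57 62]
173 [38 38 37 39 40 57 57 56 57 58 57 58 57]
174 [39 39 37 38 40 57 56 57 57 57 56 57 56]
175 [40 41 43 37 41 52 54 57 56 56 57 57 58]
176 [40 52 44 38 38 46 45 45 48 49 58 59 58]
177 [37 37 38 37 39 46 48 47 47 53 59 55 53]
178 [37 36 39 38 39 47 48 47 52 59 58 54 45]
179 [37 37 40 37 40 46 47 50 59 59 56 47 42]
188 [41 38 39 38 44 43 44 51 63 51 40 40 42]
189 [39 39 39 42 44 42 47 62 57 41 42 42 48]
190 [39 40 43 44 43 47 58 62 42 42 41 45 58]
191 [40 41 45 44 46 56 66 52 47 46 45 54 63]
192 [42 44 43 45 53 67 53 47 46 50 51 61 59]
193 [44 44 45 49 62 59 46 48 47 59 60 60 58]
194 [44 44 46 58 63 47 46 48 47 52 60 59 49]
195 [44 47 57 66 52 47 46 48 51 61 60 54 47]
196 [44 54 68 54 48 49 48 50 59 59 55 49 45]
197 [49 65 62 49 53 58 58 54 50 51 51 45 44]
```

```bash
python3 -m handwheel '[[[0,0,0.5,0,0,0],[0,0,1.1,0,0,0],[0,0,1.6,0,0,0],[0,0,2,0,0,0],[0,0,2.3,0,0,0],[0,0,2.5,0,0,0],[0,0,2.7,0,0,0],[0,0,2.9,0,0,0],[0,0,3.1,0,0,0],[0,0,3.2,0,0,0],[0,0,3.2,0,0,0],[0,0,3.2,0,0,0]]]'
python3 -c "
from h import *
climb('R')"
```

```text
clock: 10.13
ee_pos: [495.9, -41.0, 74.1]
eef_rot: [-179.9, -0.0, 140.0]
contact_force: [-4.1, 0.1, 4.4]
grip_width: 0.5
finger_force: 2.5
R clock 10.18 climb px 7.91 mm 20.4 z [495.9 -41.   74.1] F [-5.  -0.1  5.2]
```

```bash
python3 -m handwheel '[[[0,0,0.1,0,0,0],[0,0,0.2,0,0,0],[0,0,0.3,0,0,0],[0,0,0.34,0,0,0],[0,0,0.34,0,0,0]]]'
python3 - <<'E'
from h import *
climb('R')
m=np.mean([vision.capture("side")["color"].mean(2) for _ in range(4)],0)
for v in range(196,213): print(v,m[v,320:337].astype(int))
cv2.imwrite("pics/z7.png",np.clip(cv2.resize(m[190:220,315:345],(600,600),interpolation=cv2.INTER_CUBIC)*1.6,0,255).astype(np.uint8))
E
```

```text
clock: 10.6
ee_pos: [495.9, -41.0, 70.7]
eef_rot: [-180.0, -0.0, 140.0]
contact_force: [-3.9, -0.4, 5.8]
grip_width: 0.7
finger_force: 2.9
R clock 10.65 climb px 12.07 mm 31.0 z [495.9 -41.   70.7] F [-5.5  0.4  7. ]
196 [ 47  63 109 110 110 107  91  75 106 108 112  99 114 114 113 116 122]
197 [ 43  51  85 107 110 110 110 108  70  80 109 112 113 113 115 116 123]
198 [ 44  45  48  74 104 107 110 111 110  95  82  95 113 111 112 114 124]
199 [ 49  47  47  45  59  87 106 110 109 110 111  99 112 112 108 111 125]
200 [ 57  60  74  55  46  49  75 102  78  92 109 112 109 104  85  89 118]
201 [ 56  78 110  91  66  50  45  56  85  72  79 105  79  61  61  61  62]
202 [ 47  78 110 109 106  76  54  47  47  59  72  63  60  62  61  60  64]
203 [ 48  78 109 109 110 107  89  66  52  47  69  65  59  60  63  59  60]
204 [ 49  78 108 108 108 110 109 108  80  62  63  82  59  58  62  61  60]
205 [ 49  78 110 108 109 108 109 108 109 107  80  81  64  57  61  62  60]
206 [ 50  80 109 109 109 109 107  95  92 104 110 111  83  63  62  60  60]
207 [ 52  95 111 109 109 110 109 108  91  75 106 111  98  86  85  67  62]
208 [ 53  92 109 109 109 109 110 107 109 106  76 112 112 112 111  97  84]
209 [ 52  93 109 110 110 109 108  91  91 105 111 111 111 111 112 116 127]
210 [ 53  94 110 111 108 105 107 106  79  80 106 110 112 112 110 116 130]
211 [ 57  92 112 109  92  80  91 105 108  94  84 112 111 111 112 117 130]
212 [ 81  95 109 109 109 107  78  77 105 109 110 111 110 112 112 118 130]
```

View pics/z7.png

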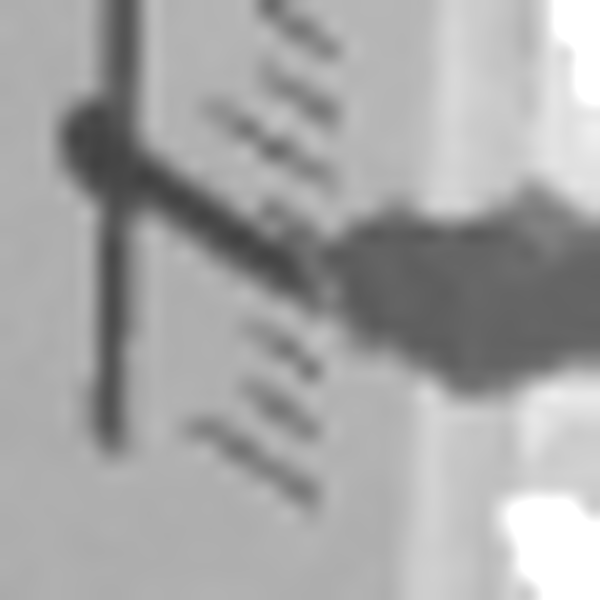

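The blade's end at (329.3,202.7) px points straight at the tab's nose at (330.7,203.0) px, so they are level within about 0.5 mm. I'll hold, release and withdraw.

```bash
python3 -m handwheel '[[[0,0,0.01,0,0,0],[0,0,0.01,0,0,0],[0,0,0.01,0,0,0],[0,0,0.01,0,0,0],[0,0,0.01,0,0,0],[0,0,0.01,0,0,0],[0,0,0.01,0,0,0],[0,0,0.01,0,0,0],[0,0,0.01,0,0,0],[0,0,0.01,0,0,0]]]'
python3 -c "
from h import *
climb('R')"
python3 -m handwheel '[[[0,0,-0.2,0,0,0],[0,0,-0.5,0,0,0],[0,0,-0.8,0,0,0],[0,0,-1.1,0,0,0],[0,0,-1.4,0,0,0],[0,0,-1.8,0,0,0],[0,0,-2.6,0,0,0],[0,0,-3.6,0,0,0],[0,0,-4.8,0,0,0],[0,0,-5.6,0,0,0],[0,0,-6,0,0,0],[0,0,-6,0,0,0]]]'
python3 -c "
from h import *
climb('R')
from station import ticket
print(ticket.hand_in())"
```

```text
clock: 11.68
ee_pos: [495.9, -41.0, 70.7]
eef_rot: [-179.9, -0.0, 140.0]
contact_force: [-5.7, -0.9, 6.6]
grip_width: 0.8
finger_force: 2.9
R clock 11.73 climb px 11.95 mm 30.7 z [495.9 -41.1  70.7] F [-4.8 -0.7  4.8]
clock: 12.73
ee_pos: [497.4, -41.0, 132.0]
eef_rot: [179.9, 0.1, 140.0]
contact_force: [-0.8, -0.4, -0.3]
grip_width: 0.6
finger_force: 0.0
R clock 12.78 climb px 0.0 mm 0.0 z [496.9 -41.  131.2] F [-0.1 -0.4  0.5]
the job is handed in; nothing more can be done
None
```

I pressed the left pad and then the right until each pointer was level with its tab as far as the camera images could show (within about 1 mm), held each for just over a second, let both plates spring fully back, and handed the job in at about 13 s of the 51 s allowed; no verdict came back.

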